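# Shoot the barrel bolt on the cupboard doors

### The job

Bolt the two cupboard doors shut: slide the barrel bolt across until its handle comes up against the stop, compressing the buffer, then, keeping it pressed there, turn the handle all the way down into the keeper notch and let go, so that it stays locked. Press gently on the keeper, never with 20 N or more, and leave everything else lying about as it is.

Things in the scene. Friction and masses are not known exactly. Their poses are not given: they have to be found in the camera images.
- cupboard: grey wall cupboard fixed on its back on the bench, 260 (x) x 360 (y) x 90 mm high, two doors facing up and meeting at y = 0. Origin: centre of its underside; door face at z = 90 mm. On the rail nearest the robot lies the barrel bolt, axis along the cupboard's y at x = -90, z = 114 mm. The keeper (dark steel notch plate; socket with a sprung buffer) is screwed to it and counts as part of it.
- bolt_base: steel base of the barrel bolt with two straps, 128 mm long along y, fixed on the cupboard's face, axes as the cupboard's: the bolt slides to +y, the handle turns down to -x. Origin on the face, 24 mm below the bolt's axis. The notch plate stands 14 to 20 mm to the -x side of the axis, up to 26 mm above the axis. Nothing of bolt and keeper but the handle is over 54 mm above the face.
- bolt_axis (a point): fixed point on the bolt's axis (24 mm above the face) from which the handle's stem rises when joint bolt reads 0; axes as bolt_base
- notch_mid (a point): fixed point on the bolt's axis, abreast of where the notch is on average. The real notch lies within 20 mm of it either way along y, different each time and not reported. It is 12 mm wide, for the 10 mm stem. Just past it a tab crosses over the bolt, 15 to 30 mm above its axis, and stops the upright stem (when joint bolt reads 0.030 to 0.070): against the tab the stem is in line with the notch.
- bolt (a joint): how far the bolt is slid to +y of bolt_base, m: 0 withdrawn, 0.080 the rod's limit; starts at 0 to 0.010; stays where left (friction 1.5 N). Over the last 10 mm before the stem meets the tab its nose presses the sprung buffer (2 rising to 8 N, plus friction); let go there, handle up, it is pushed back out of line. Handle down, it springs back about 2 mm against the notch's side and stays.
- handle (a joint): how far the handle is turned about the bolt's axis, rad: 0 upright, 1.40 fully down in the notch (nearly level, pointing to -x of bolt_base); starts at 0 to 0.10; stays where left (about 1 N at the ball turns it). Away from the notch the notch plate stops it at about 0.35.
- handle_ball (a point): centre of the ball (22 mm across) on the end of the handle, 60 mm from the bolt's axis, on a round stem 10 mm thick. It moves along with the bolt and turns about the bolt's axis only; pinched along bolt_base's y the ball pivots between the fingers with some drag. Down in the notch it is 34 mm above the cupboard's face and 59 mm to the -x side of the axis, just beyond the cupboard's edge.
- door_knob: loose brass cupboard knob, 32 mm wide, 31 mm high, resting in the sunk panel of one door; a bystander; origin under its centre
- cork_block: loose cork sanding block 85 x 55 x 28 mm resting in the sunk panel of the other door; a bystander; origin under its centre
- tape_measure: yellow tape measure 66 x 68 x 34 mm on the bench; a bystander; origin under its centre
- drill: green cordless drill lying on its side on the bench, about 230 mm long, 56 mm high; a bystander; origin under its barrel
- hammer: hammer lying on the bench, about 300 mm long; a bystander
- screw_jar: glass jar, 72 mm across, 85 mm high, on the bench; a bystander; origin under its centre

How it is judged:
On the way, in this order (a step that is already met when the one before it is completed fails the run):
1. the bolt is slid across, its handle still up (value of joint bolt above 0.024 m and value of joint handle below 0.6 rad), for 0.1 s.
2. the handle is turned down into the notch (value of joint bolt above 0.024 m and value of joint handle above 1.25 rad), for 0.2 s.
At the end, for the whole second after the job is handed in: The bolt is slid across (reading over 0.024 m), its handle lies down in the keeper notch (reading over 1.25 of 1.40 rad), both at rest (under 0.01 m/s and 0.1 rad/s) after letting go (all of step 2 and velocity of joint bolt between -0.01 and 0.01 m/s and velocity of joint handle between -0.1 and 0.1 rad/s); the robot touches nothing.
It fails at once if the bolt or its handle pressed on the keeper with more than 20 N (contact force between cupboard and bolt_base above 20 N).
It fails at once if a bystander moved by more than 30 mm (distance of any of door_knob, cork_block, tape_measure, drill, hammer, screw_jar from where it was at the start of the episode above 0.03 m).
It also fails if it takes over 58 s, if anything falls off the work surface, if the arm or the gripper's body presses on something with over 40 N, if the wrist force passes 120 N, or if a joint passes its speed limit or range.

### The arm

A 7-joint arm with a two-finger parallel gripper is mounted at the origin on the work surface. World frame = base frame: x ahead of the robot, y to its left, z up, the work surface at z = 0. Lengths are in m, angles in rad, forces in N, time in s.
With the tool pointing down it reaches from about 0.4 to 0.85 m from the base axis. Payload 6.9 kg.
Tool frame: the origin (TCP) lies midway between the tips of the shut fingers; the grasp point (between the pads) lies behind it (ctrl.pinch_z is the z of the grasp point in the tool frame, in m); z points along the fingers, y is the line along which they close (so a half turn about z gives the same grasp; the last joint's range is limited). The gripper opens to 85 mm and grips with 20 to 120 N. Pads are 22 mm wide; open, the fingers measure 114 mm over their backs; the gripper's body (76 mm by 85 mm) begins 54 mm behind the grasp point. The pads swing forward as they close: fully open they stand 13 mm farther back than shut.
Start: joints at [1.369, 0.507, -0.238, 1.5, 0.126, 1.149, -0.155], TCP at [0.189, -0.596, 0.231] pointing down, gripper open.
Joint ranges: [-3.08, 3.08], [-0.24, 2.05], [-1.43, 1.35], [0, 2.5], [-1.52, 4.66], [0.17, 1.96], [-2.89, 2.89]. Speed limits (rad/s): [2.39, 2.39, 3.14, 3.14, 3.14, 3.14, 3.14].

### API

Orientations are given as a unit quaternion [w, x, y, z].
In Python, from station import ctrl, get_state, vision, ticket, models gives the robot as it stands. Calls block until the motion is done:
- ctrl.movep(position, orientation): joint-space move of the TCP to a pose.
- ctrl.movel(position, frame=None, max_speed=0.15): straight line of the TCP; frame=None keeps the orientation; max_speed is the mean speed in m/s.
- ctrl.set_joints(angles): joint-space move.
- ctrl.ungrasp() and ctrl.close_gripper(force=None): open the fingers fully, or close them until they stop; force is the grip in N (None keeps the last).
- ctrl.pause(seconds).
- ctrl.ik(position, orientation): joint angles nearest the present ones, or None.
- get_state(): the state.
- vision.grab_frame(name): name is "side" or "top" or "wrist"; returns (picture, depth): 420x560x3 uint8, blue, green, red; 420x560 float32, m along the optical axis (not along the pixel's ray), 0 where there is no reading.
- vision.camera_info(name): a dict with "mtx" (3x3 intrinsics, pixels), "dist_coeffs" ([k1, k2, p1, p2, k3] as OpenCV has them; the pictures are not rectified), "R" (3x3) and "t" (3): a world point X has camera coordinates R X + t; the wrist camera has in their place "hand_eye" (4x4, takes a point from camera to tool coordinates, whose origin is the TCP and whose axes are the flange's). Camera axes: x right, y down, z forward; pixel columns grow to the right and rows downward; lengths in m; the calibration is good to about 2 mm. A picture is of the moment at which its call begins: read the wrist's pose just before it. camera_info takes no time and is no camera call.
A pose or a line that the arm cannot do raises ctrl.Unreachable and nothing moves.
- ticket.close_job(): hands the job in; it is judged then, once.
Trained networks look in the newest picture that a camera, given by its name, has taken for a name from the list of things; names that differ only in an ending like _2 or _b are one class to them, and where a whole thing is asked for, a point or a joint stands for the part that bears it (a point fixed in the world has none). Each returns a list of dicts, best first, with "p" (0 to 1); they miss things now and then, are a little off and sometimes report something else, mostly with a low value. They report only what shows in the picture. A call takes as long as a camera call.
- models.recognise(camera, target): "point" ([column, row] in pixels, amid what is visible of it).
- models.masks_of(camera, target): "mask" (420x560 bool, what is visible of it) and "point" ([column, row] in pixels, amid what is visible of it).
The state is a dict: "time": time; "qpos": joint angles; "qd": joint speeds; "tau": joint torques, N m; "tcp_pos": TCP position; "eef_rot": TCP orientation; "contact_force": force on the tool from outside, world axes, zero at the start; "wrist_torque": the same for the moment, N m; "width": finger opening in m; "gripper_force": force on a finger pad.
Only numpy, scipy, OpenCV 4.12 (cv2) and the standard library are available. Lean on these libraries where they do the work, as an engineer would, in place of code of your own. Each camera call takes 0.05 s, during which the arm holds its last target. There are 200 camera calls.

## Working session

There is one attempt and no reset: what is moved stays moved. The work goes in short steps, each a Python script; the robot and the scene stay as the last script left them, time stands still between calls to the robot, and variables do not carry over. Pictures are saved under pics/ and viewed, at most 10 in all, crops included, and the job is handed in when it is done.

```bash
mkdir -p pics; ls
python3 - <<'E'
from station import ctrl, get_state, vision, models
import cv2,numpy as np
s=get_state(); print({k:np.round(v,3) for k,v in s.items()}, ctrl.pinch_z)
for n in ("top","side"):
    im,d=vision.grab_frame(n); cv2.imwrite(f"pics/{n}0.png",im); np.save(f"pics/{n}0.npy",d)
    ci=vision.camera_info(n); print(n,np.round(ci["R"],3).tolist(),np.round(ci["t"],3),ci["mtx"][0][0],ci["dist_coeffs"])
    for t in("handle_ball","bolt_base","cupboard","door_knob","cork_block"):
        print(t,[(np.round(r["point"]),round(r["p"],2)) for r in models.recognise(n,t)][:2])
E
```

```text
pics
{'time': np.float64(0.0), 'qpos': array([ 1.369,  0.508, -0.238,  1.501,  0.126,  1.149, -0.155]), 'qd': array([ 0.   , -0.   , -0.001,  0.   , -0.   ,  0.   , -0.002]), 'tau': array([ 0.0000e+00, -6.2058e+01, -2.1860e+00, -2.4965e+01,  1.3000e-02,
        1.2000e-02, -0.0000e+00]), 'tcp_pos': array([ 0.189, -0.595,  0.23 ]), 'eef_rot': array([-0.001,  0.988,  0.153, -0.   ]), 'contact_force': array([-0.42 , -0.351,  0.19 ]), 'wrist_torque': array([ 0.021,  0.01 , -0.022]), 'gripper_force': np.float64(0.0), 'width': np.float64(0.085)} -0.0187
top [[0.025, -1.0, 0.007], [-0.973, -0.026, -0.23], [0.23, -0.001, -0.973]] [-0.02   0.554  1.428] 509.78789185511954 [-0.19096093  0.          0.          0.          0.        ]
handle_ball [(array([291., 209.]), 0.57)]
bolt_base [(array([291., 213.]), 0.81)]
cupboard [(array([262., 181.]), 0.94)]
door_knob [(array([238., 172.]), 0.57)]
cork_block [(array([298., 184.]), 0.96), (array([111., 216.]), 0.33)]
side [[-0.764, -0.645, 0.014], [-0.452, 0.52, -0.724], [0.46, -0.56, -0.689]] [0.394 0.323 1.143] 399.69066031881147 [-0.05414088  0.          0.          0.          0.        ]
handle_ball [(array([279., 199.]), 0.48)]
bolt_base [(array([265., 218.]), 0.72)]
cupboard [(array([237., 223.]), 0.95)]
door_knob [(array([341., 166.]), 0.26)]
cork_block [(array([259., 198.]), 0.84)]
```

Run:
```python
import cv2
a=cv2.imread("pics/top0.png");b=cv2.imread("pics/side0.png")
cv2.imwrite("pics/v1.png",cv2.resize(a,(800,600),interpolation=cv2.INTER_CUBIC))
cv2.imwrite("pics/v2.png",cv2.resize(b[130:310,130:370],(800,600),interpolation=cv2.INTER_CUBIC))
```

```text
(no output)
```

View pics/v1.png

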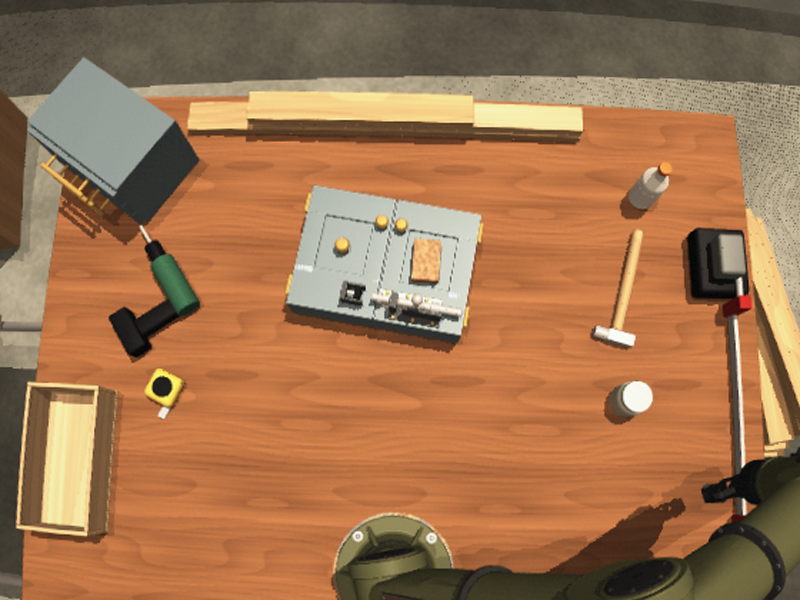

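View pics/v2.png

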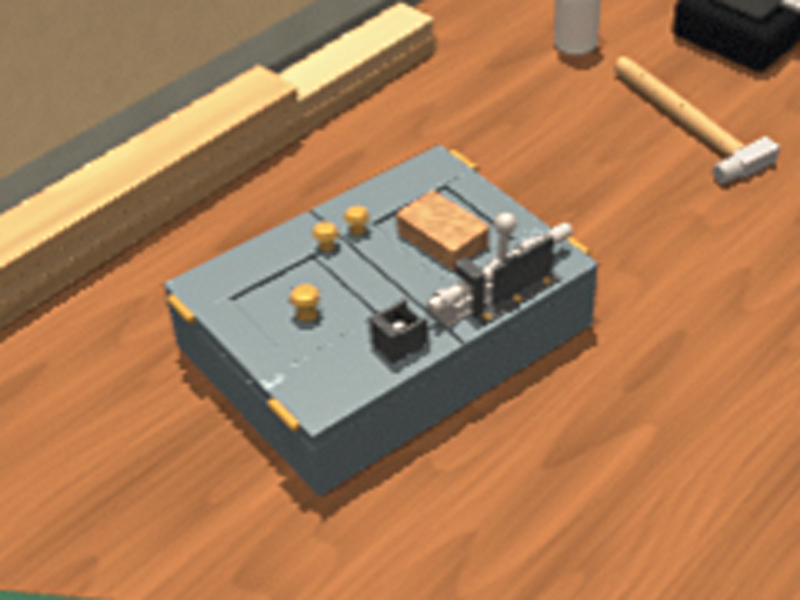

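The cupboard is turned clockwise by about 10°. The upright handle's ball is near top-view pixel (291,207) and side-view pixel (281,196). The keeper socket is to the left (+y). Next I'll measure the ball and the cupboard's yaw.

```bash
cat > h.py <<'E'
from station import ctrl, get_state, vision, ticket, models
import numpy as np, cv2
from scipy.spatial.transform import Rotation as Ro
def cam(n,st=None):
    c=vision.camera_info(n); K=np.array(c["mtx"]);D=np.array(c["dist_coeffs"],float)
    if n!="wrist": R=np.array(c["R"]);t=np.array(c["t"])
    else:
        H=np.array(c["hand_eye"]); q=st["eef_rot"]; W=Ro.from_quat([q[1],q[2],q[3],q[0]]).as_matrix()
        R=(W@H[:3,:3]).T; t=-R@(W@H[:3,3]+st["tcp_pos"])
    return K,D,R,t
def toworld(C,px,z):
    K,D,R,t=C; u=cv2.undistortPoints(np.array(px,float).reshape(-1,1,2),K,D)[:,0]
    X=np.c_[u,np.ones(len(u))]*np.array(z).reshape(-1,1); return (X-t)@R
def ray(C,px):
    o=-C[2].T@C[3]; d=toworld(C,px,1.)[0]-o; return o,d/np.linalg.norm(d)
def meet(rays):
    A=sum(np.eye(3)-np.outer(d,d) for o,d in rays); b=sum((np.eye(3)-np.outer(d,d))@o for o,d in rays)
    return np.linalg.solve(A,b)
def topix(C,X):
    K,D,R,t=C; return cv2.projectPoints(np.atleast_2d(X).astype(float),cv2.Rodrigues(R)[0],t,K,D)[0][:,0]
E
python3 - <<'E'
from h import *
rs=[];
for n in("top","side"):
    vision.grab_frame(n);C=cam(n); d=np.load(f"pics/{n}0.npy")
    m=models.masks_of(n,"cupboard")[0]["mask"]|models.masks_of(n,"bolt_base")[0]["mask"]
    v,u=np.nonzero(m&(d>0)); P=toworld(C,np.c_[u,v],d[v,u])
    f=P[abs(P[:,2]-.09)<.008]; r=cv2.minAreaRect(f[:,:2].astype(np.float32)); print(n,r,len(f),np.median(f[:,2]))
    hb=[(x["p"],x["mask"].sum(),x["point"]) for x in models.masks_of(n,"handle_ball")]; print(hb)
    # highest points
    i=P[:,2]>.155; print(P[i].round(3)[:12].tolist(), np.c_[u,v][i][:12].tolist())
print(meet([ray(cam("top"),(291.3,206.5)),ray(cam("side"),(281.5,196))]))
E
```

```text
top ((0.632803738117218, 0.03243438899517059), (0.37452930212020874, 0.26105472445487976), 80.84803771972656) 8365 0.09041979666021362
[(0.5, np.int64(72), [287.7, 211.8])]
[[0.535, -0.026, 0.181], [0.535, -0.028, 0.183], [0.533, -0.031, 0.188], [0.534, -0.034, 0.185], [0.535, -0.036, 0.181], [0.536, -0.039, 0.178], [0.533, -0.023, 0.176], [0.532, -0.026, 0.18], [0.529, -0.028, 0.192], [0.531, -0.031, 0.186], [0.531, -0.034, 0.186], [0.531, -0.036, 0.186]] [[289, 206], [290, 206], [291, 206], [292, 206], [293, 206], [294, 206], [288, 207], [289, 207], [290, 207], [291, 207], [292, 207], [293, 207]]Traceback (most recent call last):
  File "<stdin>", line 5, in <module>
IndexError: list index out of range
```

```bash
cat >> h.py <<'E'
yaw=np.deg2rad(-9.15)
def Q(y=yaw): return [0,np.cos(y/2),np.sin(y/2),0]
ex=np.array([np.cos(yaw),np.sin(yaw),0]); ey=np.array([-np.sin(yaw),np.cos(yaw),0]); ez=np.array([0,0,1.])
E
python3 - <<'E'
from h import *
ctrl.movep([.52,-.032,.36],Q()); ctrl.pause(.3)
s=get_state(); print(s["time"],s["tcp_pos"],s["qpos"].round(2),s["contact_force"])
im,d=vision.grab_frame("wrist"); cv2.imwrite("pics/w1.png",im); np.save("pics/w1.npy",d)
C=cam("wrist",s); print(topix(C,[.531,-.032,.174]))
for t in("handle_ball","bolt_base"): print(t,[(np.round(r["point"]),round(r["p"],2)) for r in models.masks_of("wrist",t)][:2])
v,u=np.nonzero(d>0); P=toworld(C,np.c_[u,v],d[v,u]); i=(P[:,2]>.160)&(P[:,2]<.2)
print(P[i].mean(0),P[i].max(0),P[i].min(0),i.sum(),u[i].mean(),v[i].mean())
f=abs(P[:,2]-.09)<.004; print(f.sum(), np.median(P[f][:,2]))
E
```

```text
3.575 [ 0.51999729 -0.03232255  0.3598984 ] [ 0.49  0.3  -0.67  1.53  0.19  1.38 -1.92] [ 0.74484332 -0.31052695 -0.06587816]
[[280.48530644 173.21308504]]
handle_ball [(array([280., 174.]), 0.95), (array([278., 161.]), 0.38)]
bolt_base [(array([276., 159.]), 0.69), (array([549., 210.]), 0.27)]
[ 0.5299036  -0.03081793  0.18086927] [ 0.53915568 -0.02021276  0.18602252] [ 0.51867345 -0.0411394   0.17149696] 319 279.5297805642633 175.7460815047022
31907 0.08976706681232458
```

View pics/w1.png

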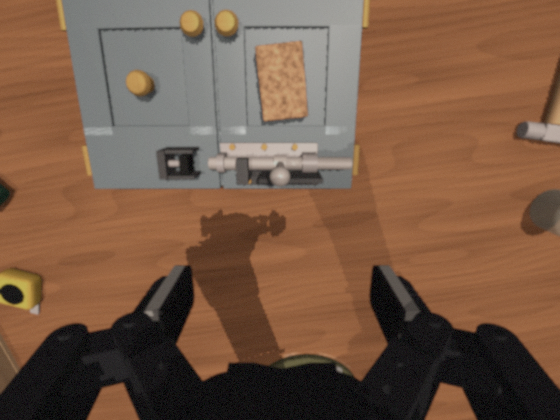

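The wrist view shows the ball at (280,175), the notch plate in front of the rod with the tab at (242,170), and a clear space on both sides. The depth puts the ball at about (0.5295, -0.031, 0.1745), which agrees with the expected z of 0.174. I'll fix the axis line from the depth, then grip.

Run:
```python
from h import *
s=get_state(); C=cam("wrist",s); d=np.load("pics/w1.npy")
v,u=np.nonzero(d>0); P=toworld(C,np.c_[u,v],d[v,u])
b=np.array([.5295,-.0307,.1745]); L=(P-b)@np.c_[ex,ey,ez]
for y in np.arange(-.07,.12,.008):
    i=(abs(L[:,1]-y)<.004)&(abs(L[:,0])<.045)&(P[:,2]>.112)&(P[:,2]<.160)
    if i.any():
        j=L[i]; print(round(y*1e3),i.sum(),"x",(j[:,0].min()*1e3).round(1),(j[:,0].max()*1e3).round(1),"zmax",P[i][:,2].max().round(4),"ridge x",(np.median(j[P[i][:,2]>P[i][:,2].max()-.002][:,0])*1e3).round(1))
# edges of face in ball frame
f=(abs(P[:,2]-.09)<.005); 
for y in (-.05,-.03,0.06,.09,.12,.15): 
    g=f&(abs(L[:,1]-y)<.004); print("edge",y,np.percentile(L[g][:,0],.5)*1e3)
g=get_state()
ctrl.movep([b[0],b[1],.26],Q()); ctrl.movel([b[0],b[1],b[2]-.0207],max_speed=.08); ctrl.pause(.2)
f0=get_state()["contact_force"]; ctrl.close_gripper(20); ctrl.pause(.3)
s=get_state(); print(s["time"],s["width"],s["gripper_force"],f0,s["contact_force"],s["wrist_torque"],s["tcp_pos"])
```

```text
-70 80 x -3.5 10.3 zmax 0.1229 ridge x 2.2
-62 74 x -3.7 10.1 zmax 0.1227 ridge x 3.4
-54 86 x -16.2 10.1 zmax 0.1403 ridge x -14.0
-46 153 x -16.5 13.8 zmax 0.1408 ridge x -14.0
-38 171 x -16.7 13.9 zmax 0.1406 ridge x -13.9
-30 179 x -16.5 13.9 zmax 0.1409 ridge x -14.1
-22 133 x -16.6 10.0 zmax 0.1418 ridge x -13.9
-14 130 x -16.5 10.1 zmax 0.1419 ridge x -13.9
-6 77 x -16.1 12.7 zmax 0.1429 ridge x 4.2
2 67 x 3.3 12.7 zmax 0.1461 ridge x 5.4
10 98 x -16.6 12.7 zmax 0.1411 ridge x -15.1
18 132 x -16.5 10.1 zmax 0.1406 ridge x -14.0
26 112 x -16.8 10.1 zmax 0.1404 ridge x -14.0
34 73 x -3.6 10.1 zmax 0.1227 ridge x 2.2
42 227 x -17.1 12.7 zmax 0.1454 ridge x -1.4
50 139 x -17.1 12.8 zmax 0.1456 ridge x -1.9
58 61 x -3.7 10.2 zmax 0.1231 ridge x 3.5
66 82 x -3.6 10.3 zmax 0.1257 ridge x 5.4
74 128 x -8.6 13.9 zmax 0.1262 ridge x 2.7
82 76 x -7.1 13.6 zmax 0.126 ridge x 1.4
90 37 x -3.4 10.1 zmax 0.1223 ridge x 2.2
106 36 x -14.7 20.7 zmax 0.1262 ridge x -12.2
114 197 x -14.8 20.9 zmax 0.1282 ridge x 3.8
edge -0.05 -37.25912467074573
edge -0.03 -37.2707313703306
edge 0.06 -37.22059901953926
edge 0.09 -36.343775750755775
edge 0.12 -37.289694419482885
edge 0.15 -37.26968392094774
6.7917 0.020163484447589523 19.49773371219635 [ 0.26910227 -0.30883116  0.32223933] [-0.14988982 -0.44910981  2.27852609] [-0.02145063  0.15459412 -0.03843299] [ 0.52950882 -0.03072541  0.15386661]
```

Run:
```python
from h import *
b=np.array([.5295,-.0307,.1745])
ctrl.ungrasp(); ctrl.movel([b[0],b[1],b[2]-.0242],max_speed=.05); ctrl.close_gripper(20); ctrl.pause(.3)
s=get_state(); print(s["time"],s["width"],s["gripper_force"],s["contact_force"],s["wrist_torque"],s["tcp_pos"])
p=s["tcp_pos"].copy(); F0=s["contact_force"].copy(); k=0
for step in [.01,.018]:
    ctrl.movel(p+ey*step,max_speed=.03); ctrl.pause(.1); s=get_state()
    print(step,((s["tcp_pos"]-p)@np.c_[ex,ey,ez]*1e3).round(2),(s["contact_force"]@np.c_[ex,ey,ez]).round(2),s["width"],s["time"])
np.save("p.npy",p)
```

```text
8.6 0.020447289861994265 19.49892282485962 [-0.83112636  0.09569594  1.20053151] [-0.02251041  0.08251009 -0.02702113] [ 0.52953813 -0.03069232  0.15038141]
0.01 [-1.000e-02  1.072e+01  2.000e-02] [-0.5   2.02  0.86] 0.020491789668109047 9.1833
0.018 [2.000e-02 1.852e+01 1.000e-02] [-0.02  2.86  1.59] 0.02037361195915326 9.7
```

Run:
```python
from h import *
p=np.load("p.npy"); A=np.c_[ex,ey,ez]
def rd(c):
    F=[]
    for _ in range(4): ctrl.pause(.04); F.append(get_state()["contact_force"]@A)
    s=get_state(); print(round(c*1e3,2),((s["tcp_pos"]-p)@A*1e3).round(2),np.mean(F,0).round(2),s["width"].round(4),s["time"].round(2)); return np.mean(F,0)[1]
rd(.018)
c=.018
while c<.031:
    c+=.002; ctrl.movel(p+ey*c,max_speed=.02); f=rd(c)
    if abs(f)>9.5: break
```

```text
Traceback (most recent call last):
AttributeError: 'float' object has no attribute 'round'
```

```bash
cat >> h.py <<'E'
A=np.c_[ex,ey,ez]
def rd(c,p):
    F=[]
    for _ in range(4): ctrl.pause(.04); F.append(get_state()["contact_force"]@A)
    s=get_state(); print(round(c,4),((s["tcp_pos"]-p)@A*1e3).round(2),np.mean(F,0).round(2),round(float(s["width"]),4),round(float(s["time"]),2)); return np.mean(F,0)
E
python3 - <<'E'
from h import *
p=np.load("p.npy")
c=.018
while c<.030:
    c+=.002; ctrl.movel(p+ey*c,max_speed=.02); f=rd(c,p)[1]
    if abs(f)>9.5: break
E
```

```text
0.02 [ 0.   19.73 -0.  ] [-0.48 -0.69  2.66] 0.0202 10.28
0.022 [-1.000e-02  2.208e+01  1.000e-02] [-0.79 -0.91  2.64] 0.0204 10.7
0.024 [-2.000e-02  2.357e+01 -3.000e-02] [-0.59 -3.41  3.22] 0.0204 11.12
0.026 [ 1.000e-02  2.568e+01 -2.000e-02] [-0.36 -4.67  3.73] 0.0205 11.53
0.028 [-1.000e-02  2.761e+01 -5.000e-02] [-0.28 -5.16  3.51] 0.0204 11.95
0.03 [ 3.000e-02  2.929e+01 -2.000e-02] [ 0.11 -5.92  4.01] 0.0203 12.37
```

Run:
```python
from h import *
p=np.load("p.npy")
c=.030
while c<.040:
    c+=.0005; ctrl.movel(p+ey*c,max_speed=.01); f=rd(c,p)[1]
    if abs(f)>11.5: break
```

```text
0.0305 [-2.000e-02  2.947e+01 -4.000e-02] [-0.9  -6.51  4.18] 0.0203 12.78
0.031 [ 2.000e-02  2.977e+01 -4.000e-02] [-0.52 -7.4   4.65] 0.0204 13.2
0.0315 [ 2.000e-02  3.017e+01 -4.000e-02] [-0.3  -7.58  4.57] 0.0203 13.62
0.032 [-0.000e+00  3.056e+01 -3.000e-02] [-0.35 -7.76  5.31] 0.0201 14.03
0.0325 [-3.000e-02  3.094e+01 -5.000e-02] [-0.09 -8.13  4.67] 0.0203 14.45
0.033 [ 0.   31.37 -0.06] [-0.75 -8.26  5.12] 0.0207 14.87
0.0335 [-2.000e-02  3.175e+01 -6.000e-02] [-0.26 -9.14  5.42] 0.0201 15.28
0.034 [-0.   32.16 -0.04] [ 0.48 -9.15  4.76] 0.0203 15.7
0.0345 [-3.000e-02  3.239e+01 -7.000e-02] [-0.42 -9.77  5.3 ] 0.0201 16.12
0.035 [-2.000e-02  3.244e+01 -6.000e-02] [ -0.82 -11.07   5.73] 0.0207 16.53
0.0355 [ 2.000e-02  3.245e+01 -5.000e-02] [ -0.6  -11.91   6.05] 0.0202 16.95
```

Run:
```python
from h import *
p=np.load("p.npy"); t0=.054; r=.06
for th in np.r_[np.arange(.15,1.40,.1),1.40]:
    dx=-r*(np.sin(th)-np.sin(t0)); dz=r*(np.cos(th)-np.cos(t0))
    ctrl.movel(p+ey*.0355+ex*dx+ez*dz,max_speed=.03); f=rd(th,p)
    if abs(f[0])>9 or abs(f[1])>15 or abs(f[2])>14: print("abort");break
```

```text
0.15 [-5.61 32.51 -0.66] [ -0.26 -11.97   5.79] 0.0206 17.46
0.25 [-11.6   32.5   -2.07] [  0.4  -11.7    3.85] 0.0206 17.98
0.35 [-17.45  32.49  -4.01] [  0.33 -12.26   2.24] 0.0206 18.49
0.45 [-22.45  32.52  -6.16] [  1.5  -11.87   2.57] 0.0204 19.01
0.55 [-22.95  32.62  -6.6 ] [  8.79 -14.82  13.81] 0.0202 19.52
0.65 [-23.41  32.73  -7.14] [ 13.86 -18.32  30.37] 0.0202 20.04
abort
```

The stem has got past 0.35 rad, so it's inside the notch. My low finger tip is now sitting on the tab. I'll back off slightly and re-grip about 5 mm higher on the ball.

Run:
```python
from h import *
p=np.load("p.npy"); t0=.054; r=.06
def pt(th,y,up=0): return p+ey*y-ex*r*(np.sin(th)-np.sin(t0))+ez*(r*(np.cos(th)-np.cos(t0))+up)
ctrl.movel(pt(.45,.0355),max_speed=.03); rd(.45,p)
ctrl.ungrasp(); ctrl.movel(pt(.45,.032,.03),max_speed=.1); ctrl.pause(.1)
s=get_state(); im,d=vision.grab_frame("wrist"); cv2.imwrite("pics/w2.png",im); C=cam("wrist",s)
v,u=np.nonzero(d>0); P=toworld(C,np.c_[u,v],d[v,u]); b=np.array([.5295,-.0307,.1745]); L=(P-b)@A
i=(P[:,2]>.150)&(P[:,2]<.19)&(abs(L[:,0])<.045)&(abs(L[:,1]-.03)<.02); print(i.sum(),L[i].min(0),L[i].max(0))
print(topix(C,b+A@[-.0229,.031,-.006]),s["time"])
print([(r["point"],r["p"]) for r in models.recognise("wrist","handle_ball")])
```

```text
0.45 [-22.36  32.52  -6.16] [  1.95 -12.08   2.62] 0.0204 20.76
1592 [-0.03058171  0.0177304  -0.02449445] [-0.00754634  0.03894264  0.0064646 ]
[[284.88023836 263.20085612]] 21.9583
[([289.2, 243.7], 0.96)]
```

View pics/w2.png

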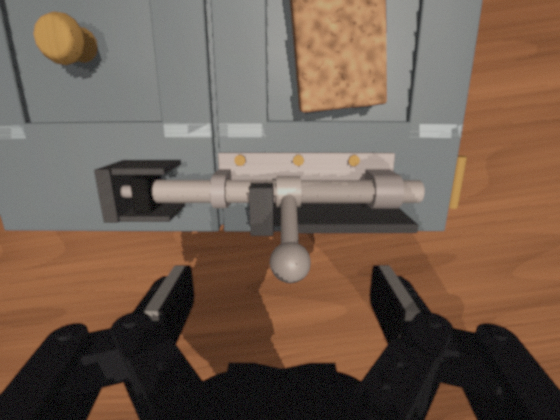

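Run:
```python
from h import *
im=cv2.imread("pics/w2.png"); c=im[170:245,235:335]; c=np.clip(c.astype(float)*2,0,255).astype(np.uint8)
vision.grab_frame("side"); s,_=vision.grab_frame("side"); e=np.clip(s[175:250,230:330].astype(float)*2,0,255).astype(np.uint8)
cv2.imwrite("pics/c2.png",np.hstack([cv2.resize(x,(400,300),interpolation=cv2.INTER_CUBIC) for x in(c,e)]))
```

```text
(no output)
```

View pics/c2.png

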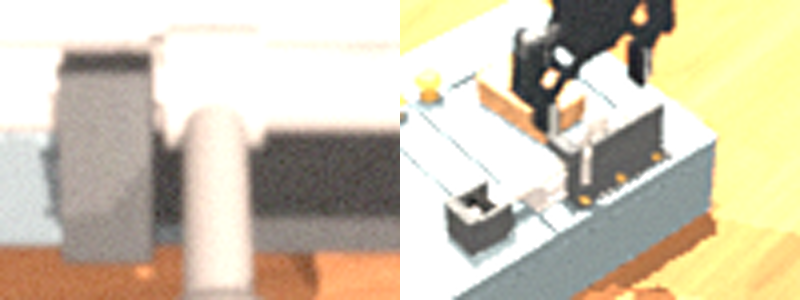

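Run:
```python
from h import *
b=np.array([.5295,-.0307,.1745])
d1=np.load("pics/w1.npy"); s=get_state()
s1=dict(tcp_pos=np.array([.52,-.0323,.3599]),eef_rot=np.array(Q()))
im,d2=vision.grab_frame("wrist")
for nm,d,st in(("w1",d1,s1),("w2",d2,s)):
    C=cam("wrist",st); v,u=np.nonzero(d>0); P=toworld(C,np.c_[u,v],d[v,u]); L=(P-b)@A*1e3; z=P[:,2]*1e3
    def sh(n,m): 
        h,e=np.histogram(L[m][:,1],np.arange(-8,62,1.)); print(nm,n,dict((int(a),int(x)) for a,x in zip(e,h) if x))
    sh("rim x-18..-9 z137-143",(L[:,0]>-18)&(L[:,0]<-9)&(z>136)&(z<143.4))
    sh("tab z>143.4<148",(L[:,0]>-18)&(L[:,0]<10)&(z>143.4)&(z<148))
    sh("ball",(z>160)&(z<188)&(L[:,0]<-10)&(L[:,0]>-40))
    sh("stem z148-160",(z>148)&(z<157)&(abs(L[:,0])<20))
```

```text
w1 rim x-18..-9 z137-143 {10: 1, 11: 4, 12: 5, 14: 5, 15: 5, 16: 5, 17: 5, 18: 5, 20: 5, 21: 5, 22: 5, 23: 5, 24: 4, 25: 1, 38: 7, 39: 1, 40: 2, 41: 3, 42: 4, 43: 1, 44: 1, 45: 1, 46: 1, 47: 3, 48: 1, 49: 1, 50: 1, 51: 2, 52: 1}
w1 tab z>143.4<148 {-2: 1, -1: 1, 0: 1, 1: 1, 38: 16, 39: 14, 40: 14, 41: 10, 42: 11, 43: 16, 44: 12, 45: 15, 46: 11, 47: 10, 48: 18, 49: 16, 50: 16, 51: 11}
w1 ball {-4: 1, -3: 1, 2: 1, 3: 1}
w1 stem z148-160 {}
w2 rim x-18..-9 z137-143 {-8: 16, -7: 18, -6: 17, -5: 16, -4: 17, -3: 16, -2: 19, -1: 18, 0: 14, 1: 19, 2: 16, 3: 18, 4: 20, 5: 13, 6: 18, 7: 17, 8: 18, 9: 20, 10: 14, 11: 18, 12: 16, 13: 16, 14: 21, 15: 15, 16: 16, 17: 20, 18: 13, 19: 19, 20: 18, 21: 15, 22: 20, 23: 1, 33: 2, 38: 15, 39: 8, 40: 4, 41: 6, 42: 10, 43: 6, 44: 9, 45: 7, 46: 6, 47: 6, 48: 5, 49: 9, 50: 8, 51: 10, 52: 2}
w2 tab z>143.4<148 {23: 6, 24: 7, 25: 10, 26: 10, 27: 10, 28: 6, 29: 12, 30: 13, 31: 5, 32: 12, 33: 7, 38: 39, 39: 62, 40: 47, 41: 50, 42: 54, 43: 53, 44: 47, 45: 56, 46: 58, 47: 53, 48: 54, 49: 48, 50: 47, 51: 39}
w2 ball {17: 4, 18: 21, 19: 42, 20: 51, 21: 49, 22: 63, 23: 71, 24: 73, 25: 78, 26: 80, 27: 87, 28: 84, 29: 82, 30: 82, 31: 82, 32: 78, 33: 74, 34: 67, 35: 63, 36: 54, 37: 41, 38: 16, 39: 9}
w2 stem z148-160 {23: 5, 24: 23, 25: 25, 26: 19, 27: 19, 28: 25, 29: 26, 30: 22, 31: 17, 32: 23, 33: 12}
```

The tab edge is at y = 38 mm and the notch spans about 25.5 to 37.5 mm. The stem is now at 23.3 to 33.7 mm, so it was not captured and sprang back. I'll re-grip higher, bring it upright, press it against the tab again, then turn.

```bash
cat >> h.py <<'E'
t0=.054; r=.06; p=np.load("p.npy"); UP=.0055
def pt(th,y,up=UP): return p+ey*y-ex*r*(np.sin(th)-np.sin(t0))+ez*(r*(np.cos(th)-np.cos(t0))+up)
E
python3 - <<'E'
from h import *
ctrl.movel(pt(.40,.0283),max_speed=.06); ctrl.close_gripper(20); ctrl.pause(.2); rd(0,p)
for th in(.25,.1): ctrl.movel(pt(th,.0283),max_speed=.04); rd(th,p)
c=.0283
for c in (.030,.032,.033,.034,.0345,.035,.0355,.036,.0365):
    ctrl.movel(pt(.1,c),max_speed=.02); f=rd(c,p)
    if abs(f[1])>11.8: break
np.save("c.npy",c)
E
```

```text
0 [-20.1   27.88   1.  ] [-1.21 -3.24  5.49] 0.0202 23.73
0.25 [-11.64  27.67   3.73] [-1.74 -4.14  4.68] 0.0201 24.27
0.1 [-2.8  27.67  5.04] [-0.78 -5.08  1.03] 0.0203 24.81
0.03 [-2.89 29.01  4.98] [-0.62 -5.94  2.01] 0.02 25.23
0.032 [-2.92 30.65  4.98] [-1.25 -6.91  1.96] 0.0204 25.64
0.033 [-2.92 31.27  4.98] [-0.52 -8.56  2.3 ] 0.0207 26.06
0.034 [-2.94 32.04  4.97] [-0.58 -8.77  2.99] 0.0202 26.48
0.0345 [-2.92 32.34  4.98] [-0.85 -8.74  2.76] 0.0202 26.89
0.035 [-2.93 32.42  4.96] [-0.97 -9.88  3.1 ] 0.0205 27.31
0.0355 [-2.95 32.45  4.95] [ -0.73 -11.42   3.41] 0.0205 27.73
0.036 [-2.93 32.5   4.92] [ -1.02 -11.88   4.04] 0.0204 28.14
```

Run:
```python
from h import *
for th in [.2,.3,.36,.42,.48,.54,.6,.7,.8]:
    ctrl.movel(pt(th,.036),max_speed=.03); f=rd(th,p)
    if abs(f[0])>6 or abs(f[1])>15 or abs(f[2])>9: print("abort");break
```

```text
0.2 [-9.06 32.51  3.77] [ -0.72 -12.14   1.79] 0.0204 28.66
0.3 [-14.48  32.54   2.21] [  1.01 -11.83  -0.4 ] 0.0201 29.18
0.36 [-17.65  32.56   1.11] [  1.48 -12.27  -0.58] 0.0203 29.61
0.42 [-20.88  32.56  -0.19] [  1.91 -12.34  -0.68] 0.0202 30.04
0.48 [-24.1   32.57  -1.76] [  1.78 -12.87  -0.41] 0.0206 30.48
0.54 [-27.38  32.56  -3.52] [  1.88 -12.33  -0.61] 0.0206 30.91
0.6 [-30.39  32.56  -5.45] [  1.61 -12.38  -0.27] 0.0204 31.34
0.7 [-35.42  32.56  -9.13] [  1.07 -12.71  -0.67] 0.0205 31.86
0.8 [-39.9   32.6  -13.29] [  1.25 -12.42  -1.31] 0.0204 32.38
```

Past the obstruction and into the notch. I'll continue down.

Run:
```python
from h import *
for th in [.9,1.0,1.1,1.2,1.3,1.36,1.40]:
    ctrl.movel(pt(th,.036),max_speed=.03); f=rd(th,p)
    if abs(f[0])>8 or abs(f[1])>15 or abs(f[2])>9: print("abort");break
```

```text
0.9 [-43.88  32.65 -17.8 ] [  1.29 -12.37  -1.11] 0.0201 32.89
1.0 [-47.43  32.67 -22.69] [  1.03 -12.42  -1.01] 0.0208 33.41
1.1 [-50.45  32.69 -27.88] [  1.29 -12.17  -1.43] 0.0201 33.92
1.2 [-52.95  32.7  -33.34] [  1.44 -12.17  -1.17] 0.0203 34.44
1.3 [-54.92  32.7  -38.99] [  0.71 -12.45  -0.75] 0.02 34.96
1.36 [-55.85  32.7  -42.53] [  1.18 -12.63  -0.99] 0.0206 35.39
1.4 [-56.38  32.72 -44.87] [  1.33 -12.33  -0.23] 0.0206 35.81
```

Run:
```python
from h import *
for y in(.034,.032,.0305): ctrl.movel(pt(1.40,y),max_speed=.02); rd(y,p)
ctrl.ungrasp(); ctrl.pause(.2); print(rd(0,p))
ctrl.movel(get_state()["tcp_pos"]-ex*.004+ez*.16,max_speed=.12); ctrl.pause(.3)
s=get_state(); im,d=vision.grab_frame("wrist"); cv2.imwrite("pics/w3.png",im); C=cam("wrist",s); print(s["time"],s["contact_force"])
b=np.array([.5295,-.0307,.1745])
for th in(1.25,1.4): print(th,topix(C,b+A@[.00325-r*np.sin(th),.031,-r+r*np.cos(th)]))
m=models.masks_of("wrist","handle_ball")[0]; print(m["point"],m["p"])
v,u=np.nonzero(d>0); P=toworld(C,np.c_[u,v],d[v,u]); L=(P-b)@A
i=(L[:,0]<-.04)&(L[:,0]>-.08)&(abs(L[:,1]-.03)<.02)&(P[:,2]>.105); print(i.sum(),L[i].min(0),L[i].max(0),P[i][:,2].max())
```

```text
0.034 [-56.3   31.99 -44.7 ] [ 0.43 -9.34 -0.5 ] 0.02 36.23
0.032 [-56.22  30.65 -44.58] [-0.2  -7.47 -0.4 ] 0.0203 36.64
0.0305 [-56.15  30.19 -44.42] [-0.87 -5.54 -0.44] 0.0204 37.06
0 [-55.87  30.5  -44.21] [-0.02 -0.31  0.13] 0.0857 38.08
[-0.02407715 -0.30824264  0.13020679]
39.8583 [-0.0478787  -0.15277834 -0.67895195]
1.25 [[282.03556407 190.27128713]]
1.4 [[282.01854836 190.08297877]]
[283.4, 163.0] 0.89
8495 [-0.06538899  0.01000674 -0.05026219] [-0.04000169  0.04999298  0.1882476 ] 0.3627476047413149
```

View pics/w3.png

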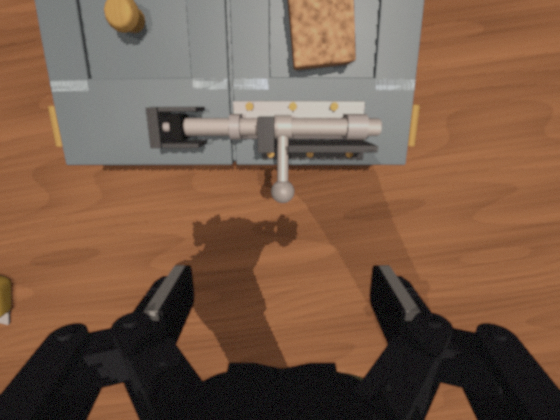

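The ball is at (283,191), beyond the cupboard's edge, with the stem in the notch. I'll check its height to confirm the angle before handing in.

Run:
```python
from h import *
s=get_state(); im,d=vision.grab_frame("wrist"); C=cam("wrist",s)
z=toworld(C,[[283,190]],[d[190,283]])[0]; print(z); print(s["qd"].round(3))
th=np.arccos((z[2]-.011-.1145)/.06); print(th)
if th>1.3: print(ticket.close_job())
```

```text
[0.48227605 0.00741185 0.13611381]
[-0.001 -0.002 -0.     0.     0.002  0.002  0.001]
1.392963652845103
the job is handed in; nothing more can be done
None
```

The bolt is slid across and its handle is down in the keeper notch at about 1.39 of 1.40 rad (camera depth). The gripper is clear and the job is handed in at about 40 s; the first try at turning was blocked (wrist force peaked near 38 N, keeper force not measured), and the verdict wasn't shown.

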